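# Tip the teaspoon out of the tall canister

### The job

A teaspoon has dropped to the bottom of the tall steel canister, too deep to grip. Swing the wooden tray round its pin until it is fully home under the canister's mouth, then push the canister over and keep it tipped until the spoon slides out into the tray, and let the canister back upright. Leave the spoon in the tray and do not disturb the other things on the worktop.

Things in the scene. Friction and masses are not known exactly. Their poses are not given: they have to be found in the camera images.
- stand: fixed stand: wooden base 150 x 120 x 14 mm (y from -70 to +50 mm) with two dark steel cheeks (x = -45 to -37 and +37 to +45 mm, 180 mm high, 50 mm wide in y) that carry the canister. Origin on the worktop under the canister's tilt axis, which runs along this frame's x at height 165 mm; the canister tips towards +y; z up
- canister (a joint): tilt of the tall round steel canister, rad: 0 upright, pi/2 level, stop at 2.25 (mouth 39 degrees below level); grows as the mouth goes over to the stand's +y. It swings back upright by itself when let go (damped hinge, takes about 2 s: wait for it). Pushing its -y side with closed fingers 60 to 70 mm from the axis towards the mouth takes 1 to 3 N
- canister_mouth (a point): centre of the canister's open rim, z pointing out of the mouth. Canister 58 mm outside, 52 mm inside, 225 mm long: 90 mm from the tilt axis to the rim, 135 mm from the axis to the foot; upright, the rim is 255 mm above the worktop
- tray (a joint): swing of the flat open wooden tray about its fixed pin, rad: 0 = home against a stop, under the tipped canister's mouth; grows as its far end swings clockwise seen from above, towards the stand's +x. Stiff (about 0.12 N m), stays where left. Push it home, level, on its long outer side nearest the pin; that side lies 18 mm from the pin's axis and runs to 205 mm past the pin
- tray_pin (a point): the fixed pin's axis at worktop height, at x = +50, y = +65 mm in the stand's frame, with the stand's axes (does not turn). Steel pin 12 mm, brass cap 20 mm, top 33 mm above the worktop, inside the tray's near corner
- tray_mid (a point): middle of the tray's inner floor; x across the tray, y along it away from the pin end, z up. Tray outside 136 x 220 mm, inside 126 x 210 mm, rim 26 mm and inner floor 11 mm above the worktop. At home this point is at x = 0, y = +160 mm in the stand's frame
- teaspoon: steel teaspoon 130 x 27 x 11 mm, 20 g; origin at mid-length, x along the spoon. It starts standing in the canister, its top end about 85 mm below the rim, and slides out once the canister is tipped well past level (from about 1.95 rad; at 2.2 rad within 1.5 s)
- salt_shaker: salt shaker, 44 mm across, 90 mm tall, stands on the stand's -y side; origin under its middle; leave it alone
- mint_jar: small glass jar of mints with a brass lid, 73 mm across, 109 mm tall; stands behind and to the right of the stand; origin under its middle; leave it alone
- mug: white mug 85 x 118 x 91 mm, on the right; origin under its middle; leave it alone
- pepper_mill: dark wooden pepper mill, 58 mm across, 170 mm tall, at the right, under the wall cabinet's edge; origin under its middle; leave it alone
- spice_a: glass spice jar with a dark cap, 41 mm across, 105 mm tall, at the right, under the wall cabinet's edge; origin under its middle; leave it alone
- spice_b: glass spice jar with a dark cap, 41 mm across, 105 mm tall, at the right, under the wall cabinet's edge; origin under its middle; leave it alone
- lemon: lemon 71 x 53 x 51 mm, at the front right; origin under its middle; leave it alone

How it is judged:
By the outcome, as a careful person would: the job done as asked, in the order asked, and still so for the second after the job is handed in, with the robot touching nothing.
It also fails if it takes over 69 s, if anything falls off the work surface, if the arm or the gripper's body presses on something with over 40 N, if the wrist force passes 120 N, or if a joint passes its speed limit or range.

### The arm

A 6-joint arm with a two-finger parallel gripper is mounted at the origin on a cart in front of the work surface, level with it; the furniture and walls round the work are solid. World frame = base frame: x ahead of the robot, y to its left, z up, the work surface at z = 0. Lengths are in m, angles in rad, forces in N, time in s.
With the tool pointing down it reaches from about 0.35 to 0.975 m from the base axis. Payload 4.9 kg.
Tool frame: the origin (TCP) lies on the centre line of the jaws, within the pads' length; the fingertips stand ahead of it and the grasp point (between the pads) is the TCP (manip.tip_extent is the z of the fingertips in the tool frame, in m); z points along the fingers, y is the line along which they close (so a half turn about z gives the same grasp; the last joint's range is limited). The gripper opens to 85 mm and grips with 20 to 120 N. Pads are 22 mm wide; open, the fingers measure 114 mm over their backs; the gripper's body (76 mm by 85 mm) begins 54 mm behind the grasp point. The pads swing forward as they close: fully open they stand 13 mm farther back than shut.
Start: joints at [1.227, 0.053, 1.613, -0, 1.476, -0.119], TCP at [0.139, 0.609, 0.25] pointing down, gripper open.
Joint ranges: [-3.01, 3.01], [-1.01, 2.22], [0.06, 2.58], [-1.02, 4.17], [0.09, 2.62], [-3.14, 3.14]. Speed limits (rad/s): [2.57, 2.57, 3.14, 3.14, 3.14, 3.14].

### API

Orientations are given as a unit quaternion [w, x, y, z].
In Python, from plant import manip gives the robot as it stands. The module is installed in compiled form; this text tells all that it offers.
- The arm moves only by the shell command python3 -m crank 'ROWS'. ROWS is a JSON list of rows, 1 to 5 of them, each of 7 numbers: the opening from 0.0 (shut) to 1.0 (fully open), then dx, dy, dz in shares of the most that a row can go, 1 being 62.5 mm, then a rotation vector rx, ry, rz in units of 0.25 rad; each row shifts and turns the commanded pose from where the row before left it, along the tool's axes as they then stand; what a row does not reach is not made up. A row lasts 1/8 s, in which the tool goes at most 0.0625 m and 0.188 rad, less where a joint would pass 70% of its speed; a pose out of reach is approached as far as the arm can. The fingers move at their own pace and stop on an object; the grip force is fixed at half the most. Time passes only in rows, so rows that do not move let the fingers close. It prints the time, the measured TCP pose, the force, the opening and the grip force at its end. Input that does not fit is refused with a message, and nothing moves.
- manip.state(): the state, without advancing time (a new reading comes with each control period).
- manip.grab_frame(name): name is "side" or "top"; returns (picture, depth): 420x560x3 uint8, red, green, blue; 420x560 float32, m along the optical axis (not along the pixel's ray), 0 where there is no reading.
- manip.camera_params(name): a dict with "intrinsics" (3x3 intrinsics, pixels), "k1" (the pictures are not rectified: a ray, as slopes to the right and down, at radius r is drawn at 1 + k1 r^2 times it, then the intrinsics apply), "xyz" and "orientation" of the camera in the world. Camera axes: x right, y down, z forward; pixel columns grow to the right and rows downward; lengths in m; the calibration is good to about 2 mm. A picture is of the moment at which its call begins. camera_params takes no time and is no camera call.
- manip.job_done(): hands the job in; it is judged then, once.
Trained networks look in the newest picture that a camera, given by its name, has taken for a name from the list of things; names that differ only in an ending like _2 or _b are one class to them, and where a whole thing is asked for, a point or a joint stands for the part that bears it (a point fixed in the world has none). Each returns a list of dicts, best first, with "conf" (0 to 1); they miss things now and then, are a little off and sometimes report something else, mostly with a low value. They report only what shows in the picture. A call takes as long as a camera call.
- manip.look_for(camera, query): "extent" ([left, top, right, bottom] in pixels, round what is visible of it).
- manip.outline_of(camera, query): "region" (420x560 bool, what is visible of it) and "extent" ([left, top, right, bottom] in pixels, round what is visible of it).
- manip.mark_of(camera, query): "centre" ([row, column] in pixels: a listed point, or the origin of a listed thing).
The state is a dict: "time": time; "joint_pos": joint angles; "joint_vel": joint speeds; "joint_efforts": joint torques, N m; "tool_pos": TCP position; "tool_rot": TCP orientation; "contact_force": force on the tool from outside, world axes, zero at the start; "ft_torque": the same for the moment, N m; "gripper_width": opening from 0.0 (shut) to 1.0 (fully open); "grasp_force": force on a finger pad.
Only numpy, scipy, OpenCV 4.12 (cv2) and the standard library are available. Lean on these libraries where they do the work, as an engineer would, in place of code of your own. Each camera call takes 0.05 s, during which the arm holds its last target. There are 200 camera calls.

## Working session

There is one attempt and no reset: what is moved stays moved. The work goes in short steps, Python scripts to look and compute and a shell command to move; the robot and the scene stay as the last step left them, time stands still between calls to the robot, and variables do not carry over. Pictures are saved under pics/ and viewed, at most 10 in all, crops included, and the job is handed in when it is done.

```bash
mkdir -p pics; cat > h.py <<'E'
import numpy as np, cv2
from scipy.spatial.transform import Rotation as R
from plant import manip
def cam(n):
    p=manip.camera_params(n); q=p["orientation"]
    return np.array(p["intrinsics"]),p["k1"],np.array(p["xyz"]),R.from_quat([q[1],q[2],q[3],q[0]]).as_matrix()
def ray(n,uv):
    K,k1,t,Rm=cam(n)
    s=cv2.undistortPoints(np.array(uv,float).reshape(-1,1,2),K,np.array([k1,0,0,0.]))[:,0]
    return t,np.c_[s,np.ones(len(s))]@Rm.T
def atz(n,uv,z):
    t,d=ray(n,uv); return t+d*((z-t[2])/d[:,2])[:,None]
def pts(n,depth,mask):
    v,u=np.nonzero(mask&(depth>0)); t,d=ray(n,np.c_[u,v]); return t+d*depth[v,u][:,None]
def proj(n,P):
    K,k1,t,Rm=cam(n); c=(np.atleast_2d(P)-t)@Rm
    s=c[:,:2]/c[:,2:]; s=s*(1+k1*(s**2).sum(1,keepdims=True)); return s@K[:2,:2].T+K[:2,2]
def snap(n,f=None):
    im,d=manip.grab_frame(n)
    if f: cv2.imwrite("pics/"+f,im[:,:,::-1])
    return im,d
E
python3 - <<'E'
from h import *
s=manip.state();print(s["tool_pos"],s["tool_rot"],manip.tip_extent,s["time"])
for n in("side","top"):
    K,k1,t,Rm=cam(n);print(n,K[0,0],k1,t.round(3),Rm[:,2].round(2))
    im,d=snap(n,n+"0.png")
    for q in("stand","canister","canister_mouth","tray","tray_pin","tray_mid","salt_shaker","mint_jar","mug"):
        r=manip.mark_of(n,q)[:1] if q not in("canister","tray") else manip.look_for(n,q)[:1]
        print(q,[(np.round(x.get("centre",x.get("extent")),0),round(x["conf"],2)) for x in r])
E
```

```text
[0.13909871 0.608734   0.24906991] [-2.47848503e-04  1.12133538e-01  9.93692615e-01 -9.97673873e-04] 0.019 0.0
side 451.9307123422395 0.014897667802144786 [-0.242 -0.448  1.173] [ 0.57  0.29 -0.77]
stand []
canister [(array([200., 171., 229., 234.]), 0.68)]
canister_mouth [(array([179., 207.]), 0.61)]
tray [(array([176., 165., 220., 219.]), 0.64)]
tray_pin [(array([210., 212.]), 0.59)]
tray_mid [(array([194., 200.]), 0.97)]
salt_shaker [(array([263., 288.]), 0.62)]
mint_jar [(array([229., 285.]), 0.92)]
mug [(array([323., 366.]), 0.88)]
top 475.56670267880844 -0.02650502823744141 [0.175 0.096 1.513] [ 0.24 -0.14 -0.96]
stand [(array([268., 224.]), 0.95)]
canister [(array([208., 242., 235., 278.]), 0.8)]
canister_mouth [(array([252., 215.]), 0.73)]
tray [(array([130., 225., 206., 296.]), 0.69)]
tray_pin []
tray_mid [(array([261., 170.]), 0.66)]
salt_shaker [(array([239., 294.]), 0.5)]
mint_jar [(array([211., 254.]), 0.72)]
mug [(array([211., 382.]), 0.63)]
```

View pics/side0.png

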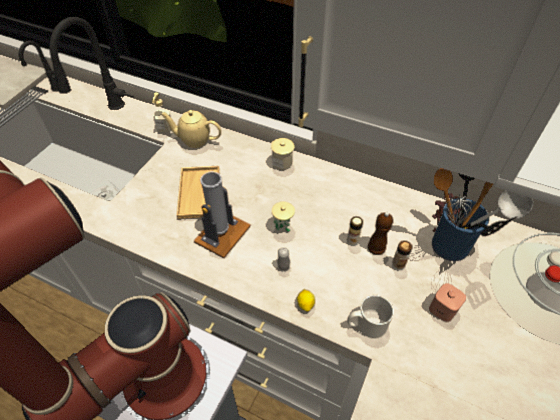

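View pics/top0.png

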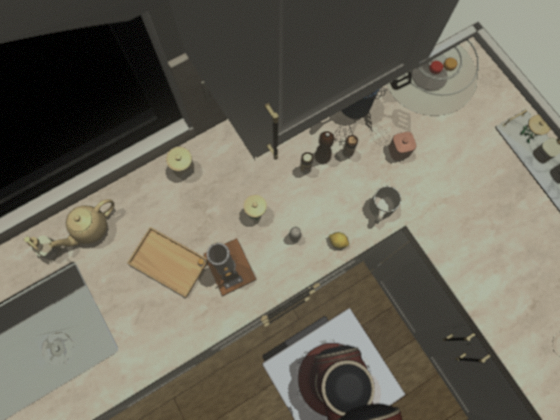

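The side picture shows the canister on its stand at (215,215) and the tray behind it at (200,195). In the top picture the stand is at (230,270), the tray at (168,262), the shaker at (294,235) and the mint jar at (254,208).

```bash
python3 - <<'E'
from h import *
for n in("side","top"):
    print(n,"TCP px",proj(n,[manip.state()["tool_pos"]]).round(0),"base",proj(n,[[0,0,0]]).round(0),proj(n,[[.5,0,0],[.5,.3,0]]).round(0).tolist())
    im,d=snap(n)
    for q in("stand","canister","tray","salt_shaker","mint_jar","mug","lemon"):
        r=manip.outline_of(n,q)[:1]
        if not r: print(q,None);continue
        m=r[0]["region"]; P=pts(n,d,m)
        print(q,r[0]["conf"],m.sum(),"med",np.median(P,0).round(3),"min",np.percentile(P,3,axis=0).round(3),"max",np.percentile(P,97,axis=0).round(3))
        np.save(f"{n}_{q}.npy",P)
        if q=="tray":
            S=P[(P[:,2]<.05)]; rc=cv2.minAreaRect((S[:,:2]*1000).astype(np.float32)); print("rect",rc,cv2.boxPoints(rc).round(0).tolist())
        if q=="stand":
            S=P[(P[:,2]<.03)]; rc=cv2.minAreaRect((S[:,:2]*1000).astype(np.float32)); print("rect",rc,cv2.boxPoints(rc).round(0).tolist())
        if q=="canister":
            S=P[P[:,2]>.235]; print("top",S.mean(0),cv2.minEnclosingCircle((S[:,:2]*1000).astype(np.float32)))
    a=im[110:310,100:380] if n=="top" else im[140:300,140:364]
    cv2.imwrite(f"pics/{n}crop.png",cv2.resize(a,None,fx=2.8,fy=2.8,interpolation=cv2.INTER_CUBIC)[:,:,::-1])
E
```

```text
side TCP px [[-11. 198.]] base [[164. 375.]] [[254.0, 235.0], [176.0, 204.0]]
stand 0.65 3957 med [0.466 0.105 0.02 ] min [0.391 0.039 0.008] max [0.662 0.333 0.25 ]
rect ((522.7822875976562, 191.63735961914062), (413.87164306640625, 207.44369506835938), 51.8091926574707) [[313.0, 93.0], [476.0, -35.0], [732.0, 290.0], [569.0, 418.0]]
canister 0.92 1111 med [0.445 0.087 0.196] min [0.43  0.073 0.041] max [0.487 0.13  0.256]
top [0.45737469 0.10174601 0.2473572 ] ((457.9210510253906, 101.38921356201172), 31.749244689941406)
tray 0.65 1337 med [0.558 0.277 0.013] min [0.455 0.206 0.007] max [0.685 0.351 0.029]
rect ((577.7921142578125, 256.5211181640625), (240.21336364746094, 147.1463623046875), 32.09373092651367) [[437.0, 255.0], [515.0, 130.0], [719.0, 258.0], [640.0, 383.0]]
salt_shaker 0.61 261 med [ 0.42  -0.142  0.057] min [ 0.412 -0.157  0.013] max [ 0.437 -0.124  0.091]
mint_jar 0.77 500 med [ 0.558 -0.074  0.092] min [ 0.534 -0.102  0.001] max [ 0.597 -0.04   0.105]
mug 0.68 1342 med [ 0.374 -0.434  0.046] min [ 0.327 -0.474  0.005] max [ 0.409 -0.383  0.091]
lemon 0.66 284 me
[... 551 characters left out ...]
41015625, 106.49612426757812), 30.432945251464844)
tray 0.91 2977 med [0.573 0.256 0.012] min [0.467 0.17  0.004] max [0.674 0.342 0.028]
rect ((577.2098999023438, 256.4216613769531), (231.8006134033203, 143.35775756835938), 28.990659713745117) [[441.0, 263.0], [511.0, 138.0], [713.0, 250.0], [644.0, 375.0]]
salt_shaker 0.52 187 med [ 0.426 -0.126  0.075] min [ 0.412 -0.148 -0.002] max [ 0.45  -0.113  0.091]
mint_jar 0.64 444 med [ 0.564 -0.065  0.093] min [ 0.535 -0.099  0.007] max [ 0.601 -0.035  0.106]
mug 0.69 809 med [ 0.37  -0.442  0.041] min [ 0.328 -0.473  0.004] max [ 0.407 -0.379  0.092]
lemon 0.78 283 med [ 0.343 -0.241  0.043] min [ 0.318 -0.27  -0.   ] max [ 0.373 -0.218  0.053]
```

View pics/topcrop.png

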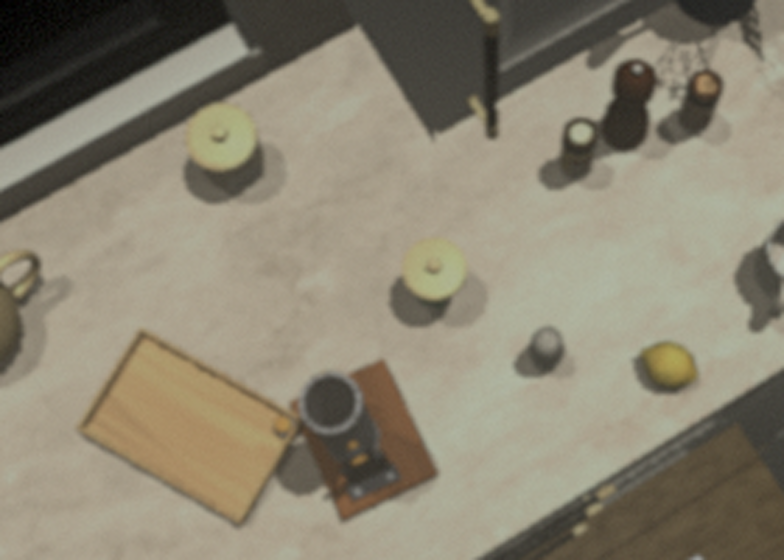

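The top crop shows the tray's pin cap at crop (282,427), the mouth at (330,402), and the stand's base corners at (385,362), (437,473) and (342,520). The canister tips to the left and down. The tray is swung up and clockwise from home.

```bash
cat > g.py <<'E'
from h import *
def c2p(c): return np.array(c,float)/2.8+[100-.3,110-.3]
E
python3 - <<'E'
from g import *
print("pin",atz("top",c2p([[282,427]]),.033))
print("mouth",atz("top",c2p([[330,402]]),.255), "side",atz("side",[[207,179]],.255))
C=atz("top",c2p([[385,362],[437,473],[342,520]]),.014)[:,:2];print("base",C,np.linalg.norm(np.diff(C,axis=0),axis=1))
ex=(C[0]-C[1]);print("ex ang deg",np.degrees(np.arctan2(ex[1],ex[0]))); ey=C[2]-C[1];print("ey ang",np.degrees(np.arctan2(ey[1],ey[0])))
a=np.arctan2(ex[1],ex[0]); X=np.array([np.cos(a),np.sin(a)]);Y=np.array([-X[1],X[0]])
print("origin from B",C[1]+.075*X+.07*Y, "from A",C[0]-.075*X+.07*Y,"from C",C[2]+.075*X-.05*Y)
T=atz("top",c2p([[298,430],[145,332],[80,430],[240,522]]),.026)[:,:2];print("tray",T,np.linalg.norm(np.diff(T,axis=0),axis=1))
for i,j in((0,1),(3,2)):
  d=T[j]-T[i];print("tray ang",np.degrees(np.arctan2(d[1],d[0])))
for n in("top","side"):
    P=np.load(n+"_stand.npy");
    for nm in ("top","side"): pass
    S=P[(P[:,2]>.009)&(P[:,2]<.02)]; y=(S[:,:2]-[.458,.105])@Y; S=S[(y<.03)&(y>-.09)]
    rc=cv2.minAreaRect((S[:,:2]*1000).astype(np.float32));print(n,rc,cv2.boxPoints(rc).round(0).tolist())
    P=np.load(n+"_canister.npy");S=P[(P[:,2]>.247)]
    print(len(S),cv2.minEnclosingCircle((S[:,:2]*1000).astype(np.float32)))
E
```

```text
pin [[0.51086194 0.16690139 0.033     ]]
mouth [[0.45760874 0.10511712 0.255     ]] side [[0.45223787 0.11119956 0.255     ]]
base [[0.5192776  0.0297881 ]
 [0.3785093  0.04412599]
 [0.38875264 0.16143211]] [0.14149661 0.1177525 ]
ex ang deg -5.81577918646573
ey ang 85.009509125023
origin from B [0.46021638 0.10616592] from A [0.45175676 0.10702757] from C [0.45830009 0.10408969]
tray [[0.50005479 0.15347017]
 [0.69146199 0.24880282]
 [0.62864924 0.36443228]
 [0.44394176 0.25857911]] [0.21383412 0.1315888  0.21288904]
tray ang 26.476150688129138
tray ang 29.81639403065103
top ((456.1107177734375, 85.9400634765625), (98.55511474609375, 150.6083526611328), 84.53901672363281) [[376.0, 44.0], [526.0, 30.0], [536.0, 128.0], [386.0, 142.0]]
119 ((457.842041015625, 106.49612426757812), 30.432945251464844)
side ((455.13299560546875, 82.44837951660156), (104.50350189208984, 152.9425048828125), 84.27269744873047) [[374.0, 38.0], [526.0, 23.0], [536.0, 127.0], [384.0, 142.0]]
136 ((457.9210510253906, 101.38921356201172), 31.749244689941406)
```

View pics/sidecrop.png

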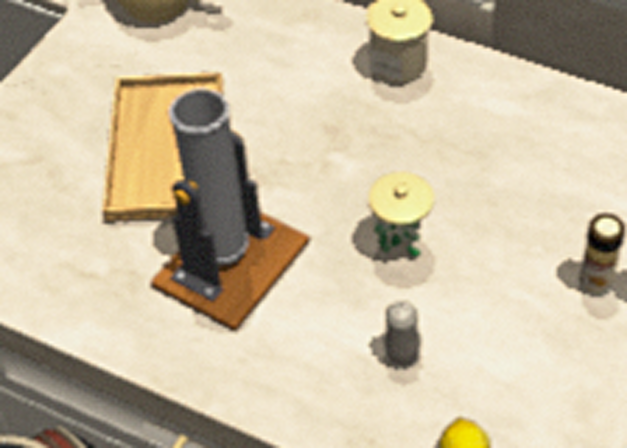

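The side crop confirms the layout: pale tray behind the stand, mint jar and shaker well clear on the −y side. First I turn the tool square to the tray's side, then move over to it.

The rows are not in the units I measure in: shifts go in shares of 62.5 mm and turns go in units of 0.25 rad. I convert before sending: 0.169 rad is 0.676.

```bash
cat >> g.py <<'E'
O=np.array([.457,.1055]);A=np.radians(-5.6);X=np.array([np.cos(A),np.sin(A)]);Y=np.array([-X[1],X[0]])
PIN=O+.05*X+.065*Y
def to(p):
    s=manip.state();q=s["tool_rot"];Rm=R.from_quat([q[1],q[2],q[3],q[0]]).as_matrix()
    d=Rm.T@(np.array(p)-s["tool_pos"]); print("t",round(s["time"],2),"pos",np.round(s["tool_pos"],4),"F",np.round(s["contact_force"],1),"yawx",round(np.degrees(np.arctan2(Rm[1,0],Rm[0,0])),1),"tilt",Rm[2].round(3),"delta tool",d.round(4)); return d
def stand(p,z): return np.r_[O+p[0]*X+p[1]*Y,z]
E
python3 -m crank '[[0, 0, 0, 0, 0, 0, 0.676], [0, 0, 0, 0, 0, 0, 0.676], [0, 0, 0, 0, 0, 0, 0.676], [0, 0, 0, 0, 0, 0, 0.676], [0, 0, 0, 0, 0, 0, 0.676]]'
python3 - <<'E'
from g import *
a=np.radians(28.5);d=np.r_[np.cos(a),np.sin(a)];e=np.r_[d[1],-d[0]]
to(np.r_[PIN+.13*d+.065*e,.25])
E
```

```text
time: 2.42
tool_pos: [0.1393, 0.6093, 0.2503]
tool_rot: [-0.0, 0.512, 0.859, -0.0]
contact_force: [-0.3, -0.6, 0.3]
gripper_width: 0.002
grasp_force: 0.0
t 2.42 pos [0.1393 0.6093 0.2503] F [-0.3 -0.6  0.3] yawx 118.4 tilt [ 0. -0. -1.] delta tool [-6.330e-01  2.479e-01  3.000e-04]
```

```bash
for i in 1 2; do :; done
python3 -m crank '[[0, -0.92, 0.36, 0, 0, 0, 0], [0, -0.92, 0.36, 0, 0, 0, 0], [0, -0.92, 0.36, 0, 0, 0, 0], [0, -0.92, 0.36, 0, 0, 0, 0], [0, -0.92, 0.36, 0, 0, 0, 0]]'
python3 -m crank '[[0, -0.92, 0.36, 0, 0, 0, 0], [0, -0.92, 0.36, 0, 0, 0, 0], [0, -0.92, 0.36, 0, 0, 0, 0], [0, -0.92, 0.36, 0, 0, 0, 0], [0, -0.92, 0.36, 0, 0, 0, 0]]'
python3 -m crank '[[0, -0.92, 0.36, 0, 0, 0, 0], [0, 0, 0, 0, 0, 0, 0]]'
python3 - <<'E'
from g import *
a=np.radians(28.5);d=np.r_[np.cos(a),np.sin(a)];e=np.r_[d[1],-d[0]]
to(np.r_[PIN+.13*d+.065*e,.030]); snap("side","side1.png")
E
```

```text
time: 3.05
tool_pos: [0.3774, 0.4097, 0.2506]
tool_rot: [0.0, 0.51, 0.86, 0.0]
contact_force: [0.2, 0.8, 0.1]
gripper_width: 0.001
grasp_force: 0.0
time: 3.68
tool_pos: [0.6143, 0.2115, 0.2505]
tool_rot: [0.0, 0.51, 0.86, 0.0]
contact_force: [0.4, 1.6, -0.9]
gripper_width: 0.003
grasp_force: 0.0
time: 3.92
tool_pos: [0.6626, 0.17, 0.2495]
tool_rot: [0.0, 0.512, 0.859, -0.0]
contact_force: [-0.3, 0.5, 0.1]
gripper_width: 0.0
grasp_force: 0.0
t 3.92 pos [0.6626 0.17   0.2495] F [-0.3  0.5  0.1] yawx 118.4 tilt [-0.    -0.001 -1.   ] delta tool [ 0.0023 -0.0034  0.2195]
```

View pics/side1.png

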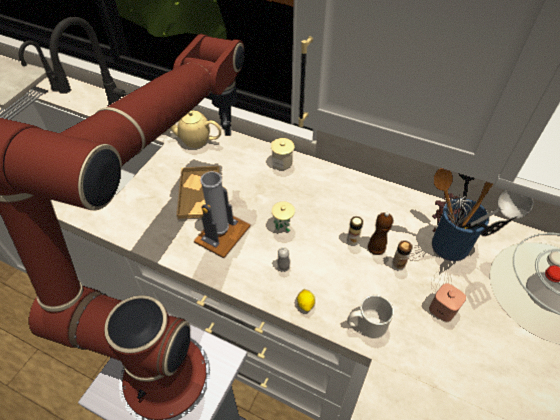

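The arm stands above the stand and canister with the tool beyond the tray at about (228,125). The forearm has room to spare, so I lower the tool.

```bash

python3 -m crank '[[0, 0, 0, 0.72, 0, 0, 0], [0, 0, 0, 0.72, 0, 0, 0], [0, 0, 0, 0.72, 0, 0, 0], [0, 0, 0, 0.72, 0, 0, 0], [0, 0, 0, 0.608, 0, 0, 0]]'
python3 -m crank '[[0, 0.16, 0, 0, 0, 0, 0], [0, 0.16, 0, 0, 0, 0, 0], [0, 0, 0, 0, 0, 0, 0]]'
python3 - <<'E'
from g import *
a=np.radians(28.5);d=np.r_[np.cos(a),np.sin(a)];e=np.r_[d[1],-d[0]]
to(np.r_[PIN+.13*d+.029*e,.030])
im,dd=snap("top","top1.png");snap("side")
for n in("top","side"):
  for q in("canister_mouth","canister"):
    r=manip.mark_of(n,q); print(n,q,[(x["centre"],x["conf"]) for x in r[:1]])
cv2.imwrite("pics/top1c.png",cv2.resize(im[120:320,100:340],None,fx=3,fy=3)[:,:,::-1])
E
```

```text
time: 4.6
tool_pos: [0.6586, 0.1748, 0.0307]
tool_rot: [-0.001, 0.509, 0.861, -0.0]
contact_force: [0.1, -0.3, 0.6]
gripper_width: -0.001
grasp_force: 0.0
time: 4.97
tool_pos: [0.6517, 0.1927, 0.0354]
tool_rot: [0.002, 0.509, 0.861, 0.002]
contact_force: [-0.2, -0.2, 0.2]
gripper_width: -0.002
grasp_force: 0.0
t 4.97 pos [0.6517 0.1927 0.0354] F [-0.2 -0.2  0.2] yawx 118.8 tilt [-0.001  0.004 -1.   ] delta tool [ 0.0131 -0.0048  0.0054]
top canister_mouth [([252.8, 215.5], 0.49)]Traceback (most recent call last):
  File "<stdin>", line 7, in <module>
ValueError: it knows: canister_mouth, lemon, mint_jar, mug, pepper_mill, salt_shaker, spice, stand, teaspoon, tray_mid, tray_pin
```

```bash

python3 -m crank '[[0, 0.104, -0.04, 0.048, 0, 0, 0], [0, 0.104, -0.04, 0.032, 0, 0, 0], [0, 0, 0, 0, 0, 0, 0]]'
python3 -m crank '[[0, 0.2112, 0.0352, 0, 0, 0, -0.4], [0, 0.2112, 0.0352, 0, 0, 0, -0.4], [0, 0.2112, 0.0352, 0, 0, 0, -0.4], [0, 0.2112, 0.0352, 0, 0, 0, -0.4]]'
python3 - <<'E'
from g import *
q=manip.state()["tool_rot"];Rm=R.from_quat([q[1],q[2],q[3],q[0]]).as_matrix()
a=np.arctan2(Rm[1,0],Rm[0,0])-np.pi/2;d=np.r_[np.cos(a),np.sin(a)];e=np.r_[d[1],-d[0]]
to(np.r_[PIN+.13*d+.029*e,.030])
im,dd=snap("top")
cv2.imwrite("pics/top1c.png",cv2.resize(im[120:320,100:340],None,fx=3,fy=3)[:,:,::-1])
E
```

```text
time: 5.5
tool_pos: [0.639, 0.2002, 0.0266]
tool_rot: [-0.001, 0.51, 0.86, -0.0]
contact_force: [-0.6, -0.1, 0.7]
gripper_width: 0.002
grasp_force: 0.0
time: 6.0
tool_pos: [0.6151, 0.2468, 0.0271]
tool_rot: [0.0, 0.327, 0.945, -0.0]
contact_force: [0.0, -1.2, -0.9]
gripper_width: -0.002
grasp_force: 0.7
t 6.0 pos [0.6151 0.2468 0.0271] F [ 0.  -1.2 -0.9] yawx 141.8 tilt [-0.001 -0.    -1.   ] delta tool [ 0.0008  0.0029 -0.0029]
```

View pics/top1c.png

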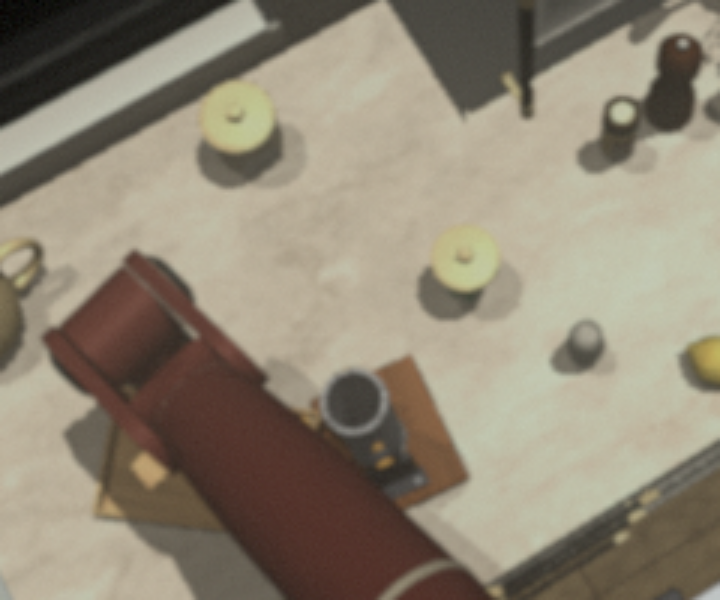

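The tray, partly hidden under the forearm at crop (160,470), is swinging home and the canister is still upright at (355,400). I carry on.

```bash

python3 -m crank '[[0, 0.2112, 0.0352, 0, 0, 0, -0.4], [0, 0.2112, 0.0352, 0, 0, 0, -0.4], [0, 0.2112, 0.0352, 0, 0, 0, -0.4], [0, 0.2112, 0.0352, 0, 0, 0, -0.4], [0, 0.2112, 0.0352, 0, 0, 0, -0.4]]'
python3 -m crank '[[0, 0.072, 0.016, 0, 0, 0, -0.14], [0, 0.072, 0.016, 0, 0, 0, -0.14], [0, 0, 0, 0, 0, 0, 0]]'
python3 - <<'E'
from g import *
q=manip.state()["tool_rot"];Rm=R.from_quat([q[1],q[2],q[3],q[0]]).as_matrix()
a=np.arctan2(Rm[1,0],Rm[0,0])-np.pi/2;d=np.r_[np.cos(a),np.sin(a)];e=np.r_[d[1],-d[0]]
to(np.r_[PIN+.13*d+.029*e,.030]);to(np.r_[PIN+.13*Y+.029*X,.030])
E
```

```text
time: 6.68
tool_pos: [0.562, 0.286, 0.0274]
tool_rot: [0.001, 0.084, 0.996, -0.0]
contact_force: [1.3, -1.2, 0.6]
gripper_width: -0.0
grasp_force: 0.7
time: 7.05
tool_pos: [0.5554, 0.2889, 0.0275]
tool_rot: [0.003, 0.05, 0.999, -0.0]
contact_force: [7.3, -1.2, -5.2]
gripper_width: -0.002
grasp_force: 3.6
t 7.05 pos [0.5554 0.2889 0.0275] F [ 7.3 -1.2 -5.2] yawx 174.3 tilt [-0.006  0.    -1.   ] delta tool [ 0.0007  0.0028 -0.0025]
t 7.05 pos [0.5554 0.2889 0.0275] F [ 7.3 -1.2 -5.2] yawx 174.3 tilt [-0.006  0.    -1.   ] delta tool [ 0.0011  0.0029 -0.0025]
```

Force has risen to 7 N at the expected home angle. I'll press a little more, then back off, rise and look.

```bash

python3 -m crank '[[0, 0.032, 0, 0, 0, 0, 0], [0, 0, 0, 0, 0, 0, 0], [0, -0.032, 0, 0, 0, 0, 0], [0, -0.24, 0, 0, 0, 0, 0], [0, -0.32, 0, 0, 0, 0, 0]]'
python3 -m crank '[[0, -0.16, 0, -0.88, 0, 0, 0], [0, 0, 0, -0.96, 0, 0, 0], [0, 0, 0, -0.96, 0, 0, 0], [0, 0, 0, -0.96, 0, 0, 0], [0, 0, 0, -0.96, 0, 0, 0]]'
python3 -m crank '[[0, 0, 0, 0, 0, 0, 0.72], [0, 0, 0, 0, 0, 0, 0.72], [0, 0, 0, 0, 0, 0, 0.72], [0, 0, 0, 0, 0, 0, 0.72], [0, 0, 0, 0, 0, 0, 0.72]]'
python3 -m crank '[[0, 0, 0, 0, 0, 0, 0.72], [0, 0, 0, 0, 0, 0, 0.72], [0, 0, 0, 0, 0, 0, 0.72], [0, 0, 0, 0, 0, 0, 0.52]]'
python3 - <<'E'
from g import *
to(stand((0,-.09),.32))
im,dd=snap("top")
cv2.imwrite("pics/top2c.png",cv2.resize(im[120:320,100:340],None,fx=3,fy=3)[:,:,::-1])
im,dd=snap("side")
cv2.imwrite("pics/side2c.png",cv2.resize(im[140:300,120:340],None,fx=3,fy=3)[:,:,::-1])
for n in("top","side"):
    r=manip.mark_of(n,"tray_mid")[:1]
    if r: c=r[0]["centre"]; p=atz(n,[[c[1],c[0]]],.011)[0,:2]-O; print(n,r[0]["conf"],"tray_mid stand",p@X,p@Y)
E
```

```text
time: 7.68
tool_pos: [0.5887, 0.286, 0.0273]
tool_rot: [-0.0, 0.05, 0.999, 0.0]
contact_force: [0.2, -0.4, 0.1]
gripper_width: 0.002
grasp_force: 0.0
time: 8.3
tool_pos: [0.5982, 0.2849, 0.3246]
tool_rot: [0.0, 0.05, 0.999, 0.0]
contact_force: [0.7, 0.1, 0.2]
gripper_width: -0.001
grasp_force: 0.0
time: 8.93
tool_pos: [0.5984, 0.285, 0.3225]
tool_rot: [-0.0, 0.482, 0.876, 0.0]
contact_force: [0.1, -0.2, 0.3]
gripper_width: -0.001
grasp_force: 0.0
time: 9.43
tool_pos: [0.5984, 0.285, 0.3224]
tool_rot: [-0.0, 0.743, 0.669, -0.0]
contact_force: [-0.4, -0.2, 0.7]
gripper_width: 0.002
grasp_force: 0.0
t 9.43 pos [0.5984 0.285  0.3224] F [-0.4 -0.2  0.7] yawx 84.0 tilt [ 0. -0. -1.] delta tool [-0.2832 -0.1214  0.0024]
side 0.83 tray_mid stand -0.001807009523127381 0.15128241226879277
```

View pics/side2c.png

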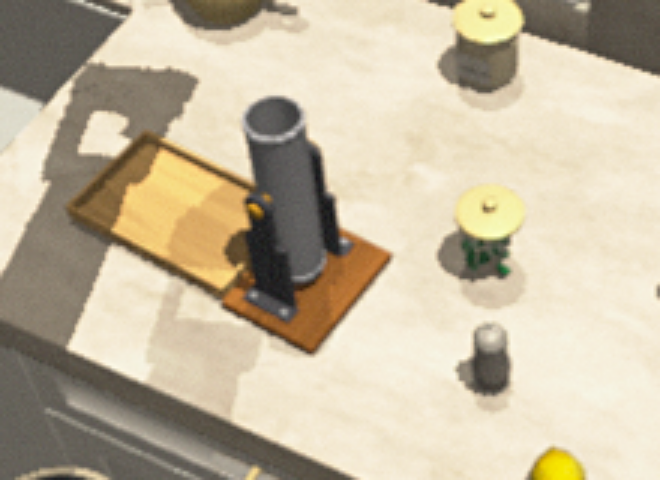

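The side crop shows the tray square to the stand and touching its base around (240,285), so it is home. The canister is still upright at (280,190). Next I move behind the canister.

```bash

python3 -m crank '[[0, -0.9056, -0.3888, 0, 0, 0, 0], [0, -0.9056, -0.3888, 0, 0, 0, 0], [0, -0.9056, -0.3888, 0, 0, 0, 0], [0, -0.9056, -0.3888, 0, 0, 0, 0], [0, -0.9056, -0.3888, 0, 0, 0, 0]]'
python3 -m crank '[[0, 0, 0, 0.64, 0, 0, 0], [0, 0, 0, 0.64, 0, 0, 0], [0, 0, 0, 0, 0, 0, 0]]'
python3 - <<'E'
from g import *
to(stand((0,-.045),.245));snap("side","side3.png")
r=manip.mark_of("side","salt_shaker")[:1];print(r)
E
```

```text
time: 10.25
tool_pos: [0.448, 0.0141, 0.3226]
tool_rot: [0.0, 0.74, 0.672, 0.0]
contact_force: [0.6, -1.4, 0.6]
gripper_width: 0.005
grasp_force: 0.0
time: 10.62
tool_pos: [0.4471, 0.0155, 0.239]
tool_rot: [-0.003, 0.741, 0.671, -0.002]
contact_force: [-0.8, -0.5, 0.2]
gripper_width: 0.002
grasp_force: 0.0
t 10.62 pos [0.4471 0.0155 0.239 ] F [-0.8 -0.5  0.2] yawx 84.4 tilt [ 0.    -0.007 -1.   ] delta tool [ 0.0456  0.001  -0.006 ]
[{'centre': [265.0, 285.6], 'conf': 0.84}]
```

View pics/side3.png

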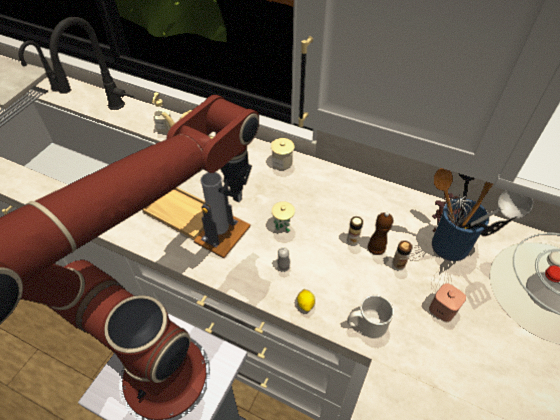

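The tool stands behind the canister at (237,185), with the tray home and the jar and shaker clear. I close up and start tipping.

```bash

python3 -m crank '[[0, 0.352, 0, -0.048, 0, 0, 0], [0, 0.368, 0, -0.048, 0, 0, 0], [0, 0, 0, 0, 0, 0, 0]]'
python3 -m crank '[[0, 0.208, 0, -0.048, 0, 0, 0], [0, 0.208, 0, -0.032, 0, 0, 0], [0, 0.1824, 0, 0, 0, 0, 0], [0, 0.1824, 0, 0.016, 0, 0, 0]]'
python3 - <<'E'
from g import *
p=np.array(manip.state()["tool_pos"]);v=p[:2]-O;print("stand",v@X,v@Y,"tip",p[2]-.019)
to(stand((0,.0037),.254))
E
```

```text
time: 11.1
tool_pos: [0.4549, 0.0613, 0.2514]
tool_rot: [0.002, 0.74, 0.672, 0.002]
contact_force: [0.8, -0.7, 0.1]
gripper_width: -0.002
grasp_force: 0.0
time: 11.6
tool_pos: [0.4588, 0.1095, 0.2528]
tool_rot: [0.0, 0.741, 0.671, 0.0]
contact_force: [0.9, -1.9, 1.7]
gripper_width: -0.0
grasp_force: 1.2
stand 0.0014105556057164748 0.004175477510701559 tip 0.2337767577870675
t 11.6 pos [0.4588 0.1095 0.2528] F [ 0.9 -1.9  1.7] yawx 84.3 tilt [-0.     0.001 -1.   ] delta tool [-0.0005 -0.0014 -0.0012]
```

Contact is as planned, about 2 N. Continuing over the arc.

```bash

python3 -m crank '[[0, 0.1792, 0, 0.048, 0, 0, 0], [0, 0.1792, 0, 0.064, 0, 0, 0], [0, 0.16, 0, 0.088, 0, 0, 0], [0, 0.16, 0, 0.112, 0, 0, 0]]'
python3 -m crank '[[0, 0.136, 0, 0.128, 0, 0, 0], [0, 0.12, 0, 0.144, 0, 0, 0], [0, 0.088, 0, 0.16, 0, 0, 0], [0, 0.08, 0, 0.16, 0, 0, 0]]'
python3 -m crank '[[0, 0.032, 0, 0.112, 0, 0, 0], [0, 0.0224, 0, 0.112, 0, 0, 0], [0, 0.0064, 0, 0.112, 0, 0, 0], [0, 0, 0, 0.08, 0, 0, 0], [0, 0, 0, 0, 0, 0, 0]]'
python3 - <<'E'
from g import *
p=np.array(manip.state()["tool_pos"]);v=p[:2]-O;print("stand",v@X,v@Y,"tip",p[2]-.019)
to(stand((0,.0762),.169))
im,dd=snap("top")
cv2.imwrite("pics/top3c.png",cv2.resize(im[120:320,100:340],None,fx=3,fy=3)[:,:,::-1])
im,dd=snap("side")
cv2.imwrite("pics/side4c.png",cv2.resize(im[140:300,120:340],None,fx=3,fy=3)[:,:,::-1])
for n in("top","side"): print(n,[(x["centre"],x["conf"]) for q in("teaspoon","canister_mouth") for x in manip.mark_of(n,q)[:1]])
E
```

```text
time: 12.1
tool_pos: [0.4623, 0.1516, 0.232]
tool_rot: [-0.0, 0.741, 0.671, -0.0]
contact_force: [0.1, -1.5, 1.5]
gripper_width: 0.0
grasp_force: 1.3
time: 12.6
tool_pos: [0.4652, 0.1778, 0.1952]
tool_rot: [-0.0, 0.741, 0.671, 0.0]
contact_force: [0.1, -0.7, 2.5]
gripper_width: 0.001
grasp_force: 1.5
time: 13.22
tool_pos: [0.4653, 0.1812, 0.1691]
tool_rot: [-0.0, 0.741, 0.671, -0.0]
contact_force: [-0.6, 1.3, 1.5]
gripper_width: -0.005
grasp_force: 0.9
stand 0.0008504597578495799 0.07612690123568752 tip 0.15012096615085382
t 13.22 pos [0.4653 0.1812 0.1691] F [-0.6  1.3  1.5] yawx 84.3 tilt [ 0.    -0.001 -1.   ] delta tool [ 0.0001 -0.0009  0.0001]
top [([283.6, 189.7], 0.61), ([158.5, 319.0], 0.72)]
side [([211.6, 183.6], 0.62), ([203.8, 193.5], 0.67)]
```

View pics/side4c.png

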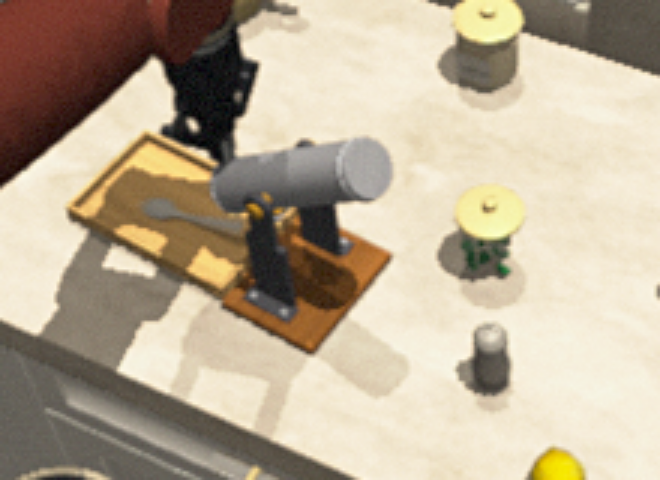

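The canister is tipped well over and the spoon lies in the tray, from crop (145,205) to (245,232). I hold a little longer and check that it is fully out and flat.

```bash

python3 -m crank '[[0, 0, 0, 0, 0, 0, 0], [0, 0, 0, 0, 0, 0, 0], [0, 0, 0, 0, 0, 0, 0], [0, 0, 0, 0, 0, 0, 0], [0, 0, 0, 0, 0, 0, 0]]' | head -1
python3 -m crank '[[0, 0, 0, 0, 0, 0, 0], [0, 0, 0, 0, 0, 0, 0], [0, 0, 0, 0, 0, 0, 0], [0, 0, 0, 0, 0, 0, 0], [0, 0, 0, 0, 0, 0, 0]]' | head -1
python3 - <<'E'
from g import *
for n in("side","top"):
    im,dd=snap(n)
    for r in manip.outline_of(n,"teaspoon")[:1]:
        P=pts(n,dd,r["region"]); v=P[:,:2]-O; S=np.c_[v@X,v@Y,P[:,2]]
        o=S[np.argsort(S[:,1])]; print(n,r["conf"],len(S),np.percentile(S,[3,50,97],axis=0).round(3).tolist()); 
        for k in np.array_split(o,6): print(np.median(k,0).round(3))
E
```

```text
time: 14.15
time: 14.78
side 0.66 69 [[-0.02, 0.097, 0.014], [-0.006, 0.187, 0.021], [0.02, 0.207, 0.027]]
[0.016 0.101 0.021]
[0.008 0.125 0.018]
[-0.008  0.183  0.02 ]
[-0.008  0.191  0.022]
[-0.013  0.198  0.022]
[-0.015  0.204  0.022]
```

The spoon lies flat in the tray, clear of the mouth. I let the canister back along the same arc.

```bash

python3 -m crank '[[0, 0, 0, -0.096, 0, 0, 0], [0, -0.0064, 0, -0.112, 0, 0, 0], [0, -0.0224, 0, -0.112, 0, 0, 0], [0, -0.032, 0, -0.112, 0, 0, 0]]' | head -3
python3 -m crank '[[0, -0.08, 0, -0.16, 0, 0, 0], [0, -0.088, 0, -0.16, 0, 0, 0], [0, -0.12, 0, -0.144, 0, 0, 0], [0, -0.136, 0, -0.128, 0, 0, 0]]' | head -4
python3 -m crank '[[0, -0.16, 0, -0.112, 0, 0, 0], [0, -0.16, 0, -0.088, 0, 0, 0], [0, -0.1792, 0, -0.064, 0, 0, 0], [0, -0.1792, 0, -0.048, 0, 0, 0]]' | head -4
python3 -m crank '[[0, -0.1824, 0, -0.016, 0, 0, 0], [0, -0.1824, 0, 0, 0, 0, 0], [0, -0.208, 0, 0.032, 0, 0, 0], [0, -0.208, 0, 0.048, 0, 0, 0], [0, -0.32, 0, 0, 0, 0, 0]]'| head -4
python3 -m crank '[[0, -0.4, 0, 0, 0, 0, 0], [0, 0, 0, -0.48, 0, 0, 0], [0, 0, 0, -0.8, 0, 0, 0], [0, 0, 0, -0.8, 0, 0, 0], [0, 0, 0, 0, 0, 0, 0]]' | head -4
python3 -m crank '[[0, 0, 0, 0, 0, 0, 0], [0, 0, 0, 0, 0, 0, 0], [0, 0, 0, 0, 0, 0, 0], [0, 0, 0, 0, 0, 0, 0], [0, 0, 0, 0, 0, 0, 0]]' | head -1
python3 -m crank '[[0, 0, 0, 0, 0, 0, 0], [0, 0, 0, 0, 0, 0, 0], [0, 0, 0, 0, 0, 0, 0], [0, 0, 0, 0, 0, 0, 0], [0, 0, 0, 0, 0, 0, 0]]' | head -1
python3 -m crank '[[0, 0, 0, 0, 0, 0, 0], [0, 0, 0, 0, 0, 0, 0], [0, 0, 0, 0, 0, 0, 0], [0, 0, 0, 0, 0, 0, 0], [0, 0, 0, 0, 0, 0, 0]]' | head -4
python3 - <<'E'
from g import *
im,dd=snap("side")
cv2.imwrite("pics/side5c.png",cv2.resize(im[140:300,120:340],None,fx=3,fy=3)[:,:,::-1])
for q,z in(("canister_mouth",.255),("tray_mid",.011),("teaspoon",.015)):
  for r in manip.mark_of("side",q)[:1]:
    c=r["centre"];p=atz("side",[[c[1],c[0]]],z)[0,:2]-O;print(q,r["conf"],p@X,p@Y)
E
```

```text
time: 15.48
tool_pos: [0.4654, 0.1774, 0.1977]
tool_rot: [0.0, 0.741, 0.671, 0.0]
time: 15.98
tool_pos: [0.4626, 0.1503, 0.2346]
tool_rot: [0.0, 0.741, 0.671, 0.0]
contact_force: [-0.3, 0.1, -0.5]
time: 16.48
tool_pos: [0.4581, 0.108, 0.2532]
tool_rot: [-0.0, 0.741, 0.671, -0.0]
contact_force: [-0.6, -0.4, -0.4]
time: 17.1
tool_pos: [0.4512, 0.0396, 0.2486]
tool_rot: [-0.0, 0.741, 0.671, -0.0]
contact_force: [-0.4, -0.5, 0.1]
time: 17.73
tool_pos: [0.4504, 0.0148, 0.3845]
tool_rot: [0.003, 0.741, 0.671, 0.003]
contact_force: [-0.0, 0.4, -1.3]
time: 18.35
time: 18.98
time: 19.6
tool_pos: [0.4491, 0.0155, 0.3793]
tool_rot: [-0.0, 0.741, 0.671, -0.0]
contact_force: [1.3, -0.1, 0.5]
canister_mouth 0.87 0.006777025667790875 0.008363412928228174
tray_mid 0.71 0.0039824919366364606 0.1666873283675979
teaspoon 0.63 0.016714079263880435 0.15352048971646673
```

View pics/side5c.png

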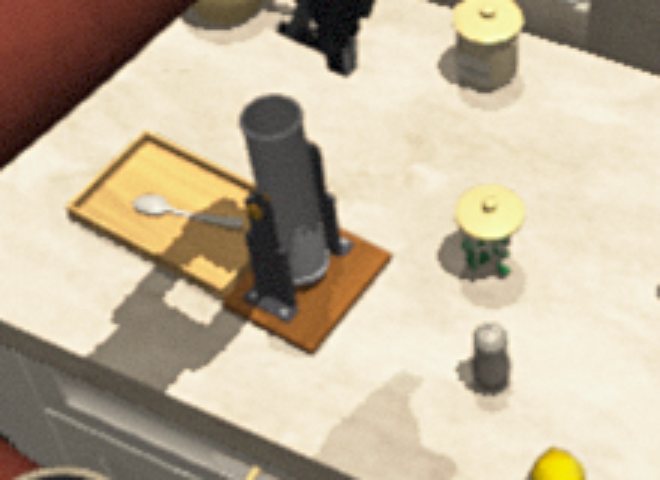

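The canister is back upright (mouth at (272,115), as before), the spoon lies in the tray at (145–245, 205–225), and the tray is home. I let things settle, then hand in.

```bash

python3 -m crank '[[0, 0, 0, 0, 0, 0, 0], [0, 0, 0, 0, 0, 0, 0], [0, 0, 0, 0, 0, 0, 0], [0, 0, 0, 0, 0, 0, 0], [0, 0, 0, 0, 0, 0, 0]]' | head -1
python3 -c "from plant import manip; print(manip.job_done())"
```

```text
time: 20.42
the job is handed in; nothing more can be done
None
```

The tray is home, the spoon lies in it, the canister is back upright, and I saw nothing else on the worktop moved; I handed the job in at about 20 s (no verdict was returned).

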